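# Zero the malt sample mill, then back its ring off four clicks

### The arm

A 6-joint arm with a two-finger parallel gripper is mounted at the origin on the work surface. World frame = base frame: x ahead of the robot, y to its left, z up, the work surface at z = 0. Lengths are in m, angles in rad, forces in N, time in s.
With the tool pointing down it reaches from about 0.35 to 0.85 m from the base axis. Payload 8.1 kg.
Tool frame: the origin (TCP) lies midway between the tips of the shut fingers; the grasp point (between the pads) lies 19 mm behind it; z points along the fingers, y is the line along which they close (so a half turn about z gives the same grasp; the last joint's range is limited). The gripper opens to 85 mm and grips with 20 to 120 N. Pads are 22 mm wide; open, the fingers measure 114 mm over their backs; the gripper's body (76 mm by 85 mm) begins 54 mm behind the grasp point. The pads swing forward as they close: fully open they stand 13 mm farther back than shut.
Start: joints at [1.044, 0.13, 1.488, -0, 1.523, -0.085], TCP at [0.257, 0.542, 0.231] pointing down, gripper open.
Joint ranges: [-2.96, 2.96], [-0.89, 2.26], [0.02, 2.5], [-1.34, 4.48], [0, 2.73], [-2.66, 2.66]. Speed limits (rad/s): [2.39, 2.39, 2.79, 3.14, 3.14, 3.14].

### API

Orientations are given as a unit quaternion [x, y, z, w].
In Python, from rig import monitor, eyes, manip, spotter gives the robot as it stands.
- The arm moves only by the tool move_arm, never from a script. Its argument "series" is a list of rows, each a list of 5 numbers: the shift along the world's x, y, z in m, then the turn about the world's z in degrees, then the finger opening in m, from 0 to 0.0854. A call has 1 to 10 rows; each row shifts and turns the commanded pose from where the row before left it; what a row does not reach is not made up. A row lasts 1/8 s, in which the tool goes at most 62.5 mm and 10.7 degrees, less where a joint would pass 70% of its speed; a pose out of reach is approached as far as the arm can. A call with a gripper value outside its range is refused whole. The fingers move at their own pace and stop on an object; "squeeze" is the grip in N (left out, the last holds). Time passes only in rows, so rows that do not move let the fingers close. It gives the time, the measured TCP pose, the force, the opening and the grip force at its end, in the units of the state.
- monitor.get_state(): the state, without advancing time (a new reading comes with each control period).
- eyes.read_camera(name): name is "scene" or "side" or "wrist"; returns the picture (480x640x3 uint8, red, green, blue); there is no depth.
- eyes.get_calibration(name): a dict with "camera_matrix" (3x3 intrinsics, pixels), "R" (3x3) and "t" (3): a world point X has camera coordinates R X + t. Camera axes: x right, y down, z forward; pixel columns grow to the right and rows downward; lengths in m; the calibration is good to about 2 mm. The wrist camera is an equidistant fisheye: a pixel r from the principal point sees the ray r / f radians off the axis. A picture is of the moment at which its call begins: read the wrist's pose just before it. get_calibration takes no time and is no camera call; for the wrist camera it gives the pose at the moment of the call.
- manip.finish_job(): hands the job in; it is judged then, once.
Trained networks look in the newest picture that a camera, given by its name, has taken for a name from the list of things; names that differ only in an ending like _2 or _b are one class to them, and where a whole thing is asked for, a point or a joint stands for the part that bears it (a point fixed in the world has none). Each returns a list of dicts, best first, with "conf" (0 to 1); they miss things now and then, are a little off and sometimes report something else, mostly with a low value. They report only what shows in the picture. A call takes as long as a camera call.
- spotter.outline_of(camera, name): "mask" (480x640 bool, what is visible of it) and "location" ([row, column] in pixels, amid what is visible of it).
The state is a dict: "time": time; "q": joint angles; "joint_vel": joint speeds; "joint_torque": joint torques, N m; "tool_pos": TCP position; "eef_rot": TCP orientation; "wrist_force": force on the tool from outside, world axes, zero at the start; "wrist_torque": the same for the moment, N m; "grip_width": opening from 0.0 (shut) to 1.0 (fully open); "gripper_force": force on a finger pad.
Only numpy, scipy, OpenCV 4.12 (cv2) and the standard library are available. Lean on these libraries where they do the work, as an engineer would, in place of code of your own. Each camera call takes 0.05 s, during which the arm holds its last target. There are 200 camera calls.

### The job

Set the grind of the small malt mill by its adjustment ring: turn the ring clockwise (seen from above) until you feel the burrs touch, firmly but without forcing them, then turn it back exactly four clicks and let go. Leave the catch cup, the brush and the jar that stand around the mill where they are.

Things in the scene. Friction and masses are not known exactly. Their poses are not given: they have to be found in the camera images.
- mill: Grey bench mill on a 170 x 130 mm foot, fixed to the table; body 100 mm across and 105 mm high. Origin under the body's axis at table height. Spout on its -x side, funnel 97 mm along its +x (rim 120 mm high). On top sit a rubber mount, a toothed disc, a brass marker and the steel ring, all turning on the vertical axis. Where the burrs touch cannot be seen and differs each time.
- ring_grip (a point): Point to grasp on the ring: on the mill's axis, 24 mm above the ring's round top (84 mm across), 12 mm below the top of its upright grip bar (60 long, 14 thick, 36 mm high). x axis: along the bar, to the ring's nose; z up. The burrs touch 0.9 to 1.6 rad clockwise of the start. A click is 15 degrees, 0.05 to 0.1 Nm; the burrs touch at a click's rest, where the ring stops dead.
- ring_nose (a point): Outer end of the ring's nose, a steel finger 6 mm wide reaching out 60 mm from the axis, along the bar. Its direction from the axis is the ring's angle.
- marker: Thin brass collar under the ring with a nose 6 mm wide, 68 mm long along its x axis. Origin on the mill's axis, 105 mm above the table. Turning clockwise, the ring meets it when their noses line up and carries it along (0.02 Nm); turned back, the ring leaves it, so it shows the tightest setting reached. At the start it stands at chance, 0.1 to 0.75 rad short of the touch.
- head (a joint): Twist of the rubber mount that carries disc, marker and ring, rad: 0 unloaded, negative when twisted clockwise, 0.25 rad per Nm of torque on the ring. Clicks twist it by under 0.03. Burrs bear firmly from -0.05 (0.2 Nm); past -0.14 (0.56 Nm) they are forced and damaged.
- catch_cup: Steel cup, 60 mm across, 45 mm high, below the spout. Origin under its centre. Not to be moved.
- brush: Cleaning brush, 170 mm long, lying beside the mill. Not to be moved.
- jar: Glass jar, 56 mm across, 85 mm high, beside the mill. Origin under its centre. Not to be moved.

How it is judged:
On the way:
1. the burrs bear firmly on each other (value of joint head below -0.05 rad), for 0.2 s.
At the end, for the whole second after the job is handed in: the ring's nose stands four clicks (60 degrees, within 6) anticlockwise of the marker that it left at the touch, and the mount is free of twist (x of ring_nose in the frame of marker between 0.0244 and 0.0353 m and y of ring_nose in the frame of marker above 0.03 m and value of joint head between -0.03 and 0.03 rad).
It fails at once if the burrs were forced together (value of joint head below -0.14 rad).
It fails at once if the cup, the brush or the jar was moved (distance of any of catch_cup, brush, jar from where it was at the start of the episode above 0.03 m).
It also fails if it takes over 51 s, if anything falls off the work surface, if the arm or the gripper's body presses on something with over 40 N, if the wrist force passes 120 N, or if a joint passes its speed limit or range.

## Working session

There is one attempt and no reset: what is moved stays moved. The work goes in short steps, Python scripts to look and compute and a tool call to move; the robot and the scene stay as the last step left them, time stands still between calls to the robot, and variables do not carry over. Pictures are saved under pics/ and viewed, at most 10 in all, crops included, and the job is handed in when it is done.

Besides the shell and the picture viewer there is one more tool, called as name(argument=value, ...), one argument or row to a line, values as JSON. move_arm: Moves the arm, as the interface text tells. Its arguments: {"type":"object","properties":{"series":{"type":"array","items":{"type":"array","items":{"type":"number"}}},"squeeze":{"type":"number"}},"required":["series"]}

```bash
mkdir -p pics; cat > h.py <<'E'
import numpy as np, cv2
from rig import monitor, eyes, manip, spotter
def ray(cam,px):
    c=eyes.get_calibration(cam);K=np.array(c["camera_matrix"]);R=np.array(c["R"]);t=np.array(c["t"])
    a=(px[0]-K[0,2])/K[0,0];b=(px[1]-K[1,2])/K[1,1]
    if cam=="wrist":
        r=np.hypot(a,b);d=np.array([a/r*np.sin(r),b/r*np.sin(r),np.cos(r)]) if r>0 else np.array([0,0,1.])
    else: d=np.array([a,b,1.])
    return -R.T@t, R.T@d
def atz(cam,px,z):
    o,d=ray(cam,px); return o+d*(z-o[2])/d[2]
def save(cam,n):
    im=eyes.read_camera(cam); cv2.imwrite(f"pics/{n}.png",im[:,:,::-1]); return im
E
python3 - <<'E'
from h import *
s=monitor.get_state();print(s)
ims=[save(c,c+"0") for c in("scene","side")]
for c in("scene","side"):
    for n in("mill","ring_grip","ring_nose","marker","catch_cup","jar","brush"):
        for d in spotter.outline_of(c,n)[:2]:
            r,cc=d["location"];print(c,n,round(d["conf"],2),r,cc,d["mask"].sum(),atz(c,(cc,r),.12).round(3))
E
```

```text
{'time': 0.0, 'q': array([ 1.04357146e+00,  1.31196394e-01,  1.48925391e+00, -1.14328743e-05,
        1.52300899e+00, -8.53953093e-02]), 'joint_vel': array([ 1.16038560e-03, -7.11102011e-05,  1.46364697e-03,  7.36817124e-04,
        1.10528752e-05,  6.55970060e-04]), 'joint_torque': array([ 6.74946314e-04, -5.69390774e+01, -5.00562286e+01, -1.03820410e-04,
        1.42108114e-02,  9.58626373e-06]), 'tool_pos': array([0.25626251, 0.54191921, 0.23023733]), 'eef_rot': array([ 2.19121893e-01,  9.75697046e-01, -8.91597278e-04, -2.75991506e-04]), 'wrist_force': array([-0.95511824, -0.45955454, -0.20840228]), 'wrist_torque': array([ 0.02773038,  0.00872973, -0.0142785 ]), 'gripper_force': 0.0, 'grip_width': 1.001815755051161}
scene mill 0.7 302.7 297.6 7453 [ 0.597 -0.085  0.12 ]
scene ring_grip 0.87 277.7 291.9 2614 [ 0.559 -0.064  0.12 ]
scene ring_nose 0.71 276.1 295.0 2553 [ 0.56  -0.059  0.12 ]
scene marker 0.75 302.3 298.5 353 [ 0.598 -0.083  0.12 ]
scene catch_cup 0.96 234.2 272.7 893 [ 0.476 -0.037  0.12 ]
scene jar 0.73 309.1 214.0 1397 [ 0.521 -0.187  0.12 ]
scene brush 0.6 306.9 391.3 1538 [0.698 0.018 0.12 ]
side ring_grip 0.63 260.9 372.1 2037 [ 0.593 -0.044  0.12 ]
side ring_nose 0.85 263.9 372.5 2081 [ 0.586 -0.05   0.12 ]
side ring_nose 0.25 303.8 369.2 9814 [ 0.498 -0.114  0.12 ]
side marker 0.66 264.6 374.6 2014 [ 0.587 -0.054  0.12 ]
side marker 0.53 280.1 363.6 257 [ 0.54  -0.069  0.12 ]
side catch_cup 0.92 345.3 290.5 1282 [ 0.358 -0.095  0.12 ]
side jar 0.71 370.0 396.6 2283 [ 0.418 -0.222  0.12 ]
side brush 0.91 285.1 324.4 334 [ 0.487 -0.034  0.12 ]
```

View pics/scene0.png

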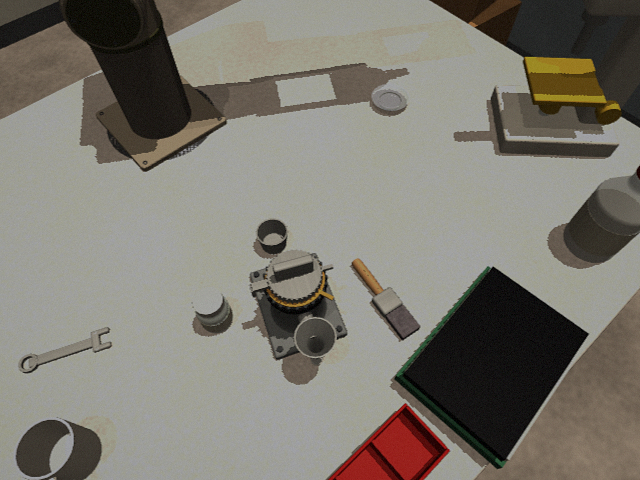

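View pics/side0.png

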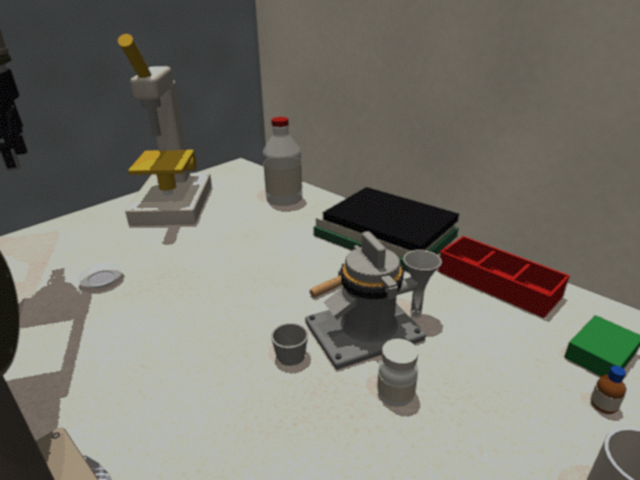

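```bash
python3 - <<'E'
import cv2
a=cv2.imread("pics/scene0.png")[235:365,235:355];cv2.imwrite("pics/c0.png",cv2.resize(a,None,fx=4.6,fy=4.6,interpolation=2))
from h import *
# triangulate bar via ring_grip rays
for cpx,spx in (((292,267),(372,246)),):
    o,d=ray("scene",cpx);p,e=ray("side",spx)
    A=np.stack([d,-e],1);x=np.linalg.lstsq(A,p-o,rcond=None)[0];print(o+d*x[0],p+e*x[1])
E
```

```text
[ 0.56545577 -0.065863    0.16836399] [ 0.5644612  -0.06347107  0.16947182]
```

View pics/c0.png

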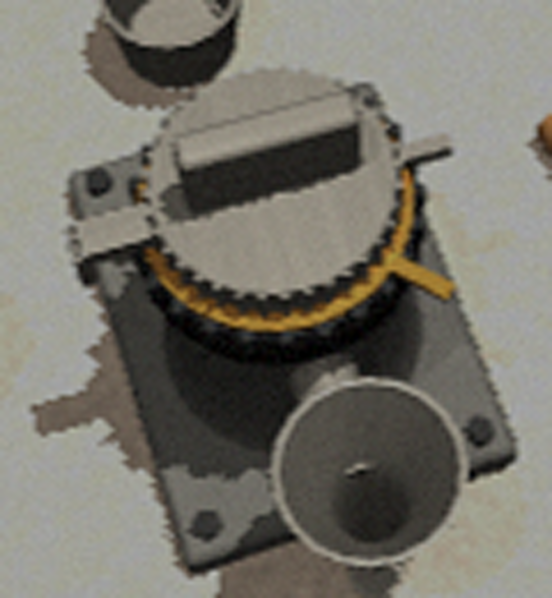

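```bash
python3 - <<'E'
from h import *
f=lambda x,y:(x/4.6+235,y/4.6+235)
L=atz("scene",f(182,152),.169);R=atz("scene",f(353,104),.169);n=atz("scene",f(450,148),.125);m=atz("scene",f(450,290),.108)
c=(L+R)/2;print(L,R,np.hypot(*(R-L)[:2]),c)
for v in(R-L,n-c,m-c):print(np.degrees(np.arctan2(v[1],v[0])),np.hypot(*v[:2]))
E
```

```text
[ 0.54995195 -0.08645603  0.169     ] [ 0.57315843 -0.0338365   0.169     ] 0.05750962104809408 [ 0.56155519 -0.06014627  0.169     ]
66.20136408120786 0.05750962104809408
62.80306518971868 0.06155245210181944
21.404934401858583 0.06680839399446736
```

move_arm(
  series=[
    [0.028,-0.054,0.001,-9,0.085],
    [0.028,-0.054,0.001,-9,0.085],
    [0.028,-0.054,0.001,-9,0.085],
    [0.028,-0.054,0.001,-9,0.085],
    [0.028,-0.054,0.001,-9,0.085],
    [0.028,-0.054,0.001,-9,0.085],
    [0.028,-0.054,0.001,-9,0.085],
    [0.028,-0.054,0.001,-9,0.085],
    [0.028,-0.054,0.001,-9,0.085],
    [0.028,-0.054,0.001,-9,0.085],
  ],
  squeeze=40,
)

```text
time: 2.05
tool_pos: [0.5373, 0.0004, 0.2417]
eef_rot: [0.846, 0.533, 0.0, 0.0]
wrist_force: [0.8, 1.3, 1.3]
grip_width: 0.992
gripper_force: 0.0
```

move_arm(
  series=[
    [0.025,-0.05,0.0,0,0.085],
    [0,-0.013,0.0,0,0.085],
    [0,0,0,0,0.085],
  ],
)

```text
time: 2.42
tool_pos: [0.5612, -0.0612, 0.241]
eef_rot: [0.845, 0.534, -0.0, -0.0]
wrist_force: [-0.3, -0.3, -0.1]
grip_width: 0.992
gripper_force: 0.0
```

```bash
cat >> h.py <<'E'
def yaw(s):
    q=s["eef_rot"]; from scipy.spatial.transform import Rotation as Ro
    y=Ro.from_quat(q).as_matrix()[:,1];return np.degrees(np.arctan2(y[1],y[0]))
E
python3 - <<'E'
from h import *
s=monitor.get_state();print(s["time"],s["tool_pos"],yaw(s),s["q"])
save("wrist","w1")
for n in("ring_grip","marker"):
    for d in spotter.outline_of("wrist",n)[:2]:
        print(n,d["conf"],d["location"],d["mask"].sum())
E
```

```text
2.425 [ 0.56124784 -0.06119444  0.24101983] -25.40931223214118 [-1.99576472e-01  3.16052779e-02  1.57467871e+00  2.46828708e-04
  1.53610383e+00  2.43891047e-01]
ring_grip 0.68 [237.2, 323.7] 12714
marker 0.86 [181.6, 349.9] 1160
```

View pics/w1.png

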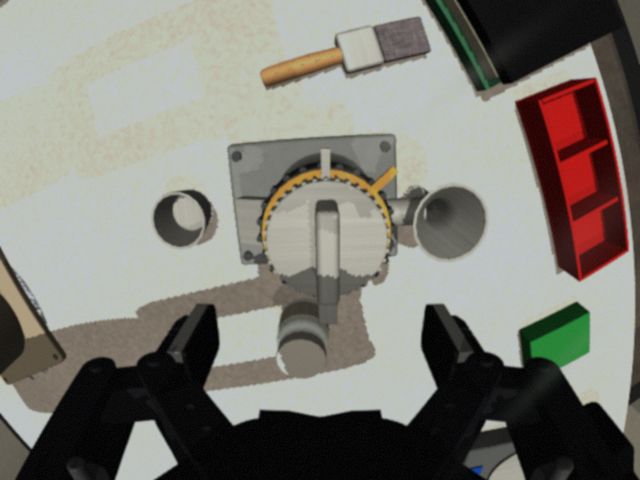

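```bash
python3 - <<'E'
from h import *
n=atz("wrist",(326,151),.125);m=atz("wrist",(395,171),.107)
for px,z in(((327,212),.169),((328,278),.169),((328,320),.133),((327,200),.169),((326,151),.125),((395,171),.107),((330,300),.169)):
    print(px,z,atz("wrist",px,z).round(4))
E
python3 - <<'E'
import cv2
a=cv2.imread("pics/w1.png")[140:340,230:430];cv2.imwrite("pics/c1.png",cv2.resize(a,None,fx=3,fy=3,interpolation=2))
E
```

```text
(327, 212) 0.169 [ 0.5773 -0.0369  0.169 ]
(328, 278) 0.169 [ 0.5599 -0.0758  0.169 ]
(328, 320) 0.133 [ 0.5389 -0.123   0.133 ]
(327, 200) 0.169 [ 0.5804 -0.0304  0.169 ]
(326, 151) 0.125 [ 0.5913 -0.0073  0.125 ]
(395, 171) 0.107 [ 0.632  -0.0439  0.107 ]
(330, 300) 0.169 [ 0.5546 -0.0904  0.169 ]
```

View pics/c1.png

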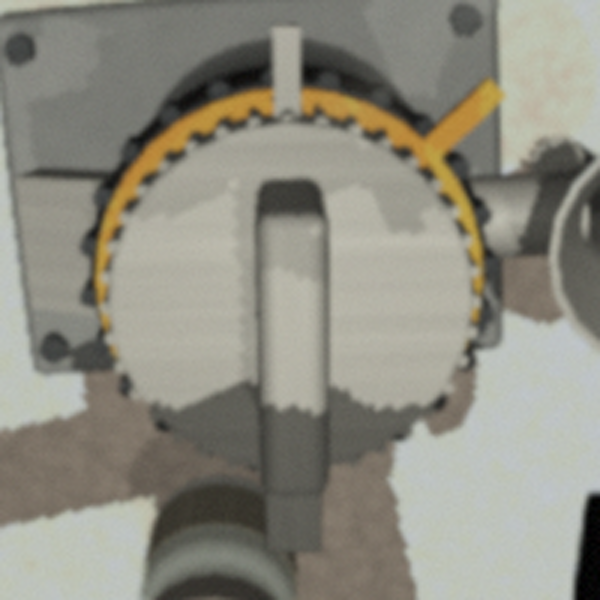

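move_arm(
  series=[
    [0.004,-0.0035,-0.03,1.5,0.085],
    [0,0,-0.04,0,0.085],
    [0,0,-0.03,0,0.085],
    [0,0,0,0,0.085],
  ],
  squeeze=40,
)

```text
time: 3.08
tool_pos: [0.5632, -0.0622, 0.1386]
eef_rot: [0.837, 0.547, -0.002, -0.002]
wrist_force: [0.1, 0.4, 0.2]
grip_width: 0.996
gripper_force: 0.0
```

move_arm(
  series=[
    [0,0,0,0,0.005],
    [0,0,0,0,0.005],
    [0,0,0,0,0.005],
    [0,0,0,0,0.005],
    [0,0,0,0,0.005],
    [0,0,0,0,0.005],
    [0,0,0,0,0.005],
    [0,0,0,0,0.005],
  ],
)

```text
time: 4.08
tool_pos: [0.566, -0.0634, 0.1461]
eef_rot: [0.838, 0.546, 0.001, 0.0]
wrist_force: [-17.3, 5.4, 26.5]
grip_width: 0.155
gripper_force: 47.8
```

```bash
cat > st.py <<'E'
from h import *
s=monitor.get_state();print(s["time"],s["tool_pos"].round(4),"yaw",yaw(s).round(2),"F",s["wrist_force"].round(2),"T",s["wrist_torque"].round(3),"w",round(s["grip_width"]*85.4,1),"g",s["gripper_force"],"q6",s["q"][5])
E
python3 st.py
```

```text
4.075 [ 0.566  -0.0634  0.1461] yaw -23.79 F [-17.33   5.36  26.54] T [ 1.088e+00  2.820e+00 -2.000e-03] w 13.3 g 47.83088542521 q6 0.21274994501553915
```

move_arm(
  series=[
    [0,0,0.0,0,0.03],
    [0,0,0.008,0,0.03],
    [0,0,0,0,0.03],
    [0,0,0,0,0.03],
  ],
)

```text
time: 4.58
tool_pos: [0.5654, -0.0641, 0.1492]
eef_rot: [0.838, 0.546, -0.0, -0.0]
wrist_force: [-0.4, 0.2, 0.4]
grip_width: 0.352
gripper_force: 0.0
```

```bash
python3 st.py
```

```text
4.575 [ 0.5654 -0.0641  0.1492] yaw -23.82 F [-0.38  0.2   0.38] T [ 0.024  0.005 -0.01 ] w 30.0 g 0.0 q6 0.2127071751375143
```

move_arm(
  series=[
    [0,0,0,0,0.005],
    [0,0,0,0,0.005],
    [0,0,0,0,0.005],
    [0,0,0,0,0.005],
  ],
)

```text
time: 5.08
tool_pos: [0.5651, -0.064, 0.1489]
eef_rot: [0.838, 0.546, -0.0, -0.0]
wrist_force: [-2.5, 0.2, 0.1]
grip_width: 0.159
gripper_force: 41.5
```

```bash
python3 st.py
```

```text
5.075 [ 0.5651 -0.064   0.1489] yaw -23.81 F [-2.51  0.21  0.12] T [ 0.144  0.473 -0.05 ] w 13.6 g 41.53431057929993 q6 0.21267174681922912
```

move_arm(
  series=[
    [0,0,0,-5,0.005],
    [0,0,0,-5,0.005],
    [0,0,0,-5,0.005],
    [0,0,0,-5,0.005],
    [0,0,0,-5,0.005],
    [0,0,0,-5,0.005],
    [0,0,0,-5,0.005],
    [0,0,0,-5,0.005],
    [0,0,0,-5,0.005],
    [0,0,0,0,0.005],
  ],
)

```text
time: 6.32
tool_pos: [0.5649, -0.0638, 0.1489]
eef_rot: [0.983, 0.184, -0.001, -0.0]
wrist_force: [-4.0, 2.5, 0.9]
grip_width: 0.158
gripper_force: 41.6
```

```bash
python3 st.py
```

```text
6.325 [ 0.5649 -0.0638  0.1489] yaw -68.78 F [-4.03  2.46  0.87] T [ 0.375  0.797 -0.018] w 13.5 g 41.637380719184875 q6 0.9975469093073803
```

move_arm(
  series=[
    [0,0,0,-3,0.005],
    [0,0,0,-3,0.005],
    [0,0,0,0,0.005],
  ],
)

```text
time: 6.7
tool_pos: [0.5649, -0.0638, 0.1489]
eef_rot: [0.991, 0.133, -0.001, -0.0]
wrist_force: [-5.0, 2.8, 0.3]
grip_width: 0.159
gripper_force: 41.6
```

```bash
python3 st.py
```

```text
6.7 [ 0.5649 -0.0638  0.1489] yaw -74.71 F [-4.96  2.81  0.27] T [0.325 0.772 0.004] w 13.6 g 41.58475041389465 q6 1.1010861837062873
```

move_arm(
  series=[
    [0,0,0,-3,0.005],
    [0,0,0,-3,0.005],
    [0,0,0,0,0.005],
  ],
)

```text
time: 7.08
tool_pos: [0.5649, -0.0637, 0.1489]
eef_rot: [0.997, 0.081, -0.001, -0.0]
wrist_force: [-4.5, 2.9, 0.9]
grip_width: 0.157
gripper_force: 41.6
```

```bash
python3 st.py
```

```text
7.075 [ 0.5649 -0.0637  0.1489] yaw -80.7 F [-4.49  2.89  0.95] T [0.361 0.83  0.107] w 13.4 g 41.64637863636017 q6 1.2057883920434136
```

move_arm(
  series=[
    [0,0,0,-3,0.005],
    [0,0,0,0,0.005],
  ],
)

```text
time: 7.32
tool_pos: [0.5649, -0.0637, 0.1489]
eef_rot: [0.998, 0.055, -0.001, -0.0]
wrist_force: [-5.6, 2.6, 1.0]
grip_width: 0.159
gripper_force: 41.7
```

```bash
python3 st.py
```

```text
7.325 [ 0.5649 -0.0637  0.1489] yaw -83.71 F [-5.65  2.62  0.99] T [0.395 0.797 0.018] w 13.6 g 41.65668547153473 q6 1.2581559256494355
```

move_arm(
  series=[
    [0,0,0,-3,0.005],
    [0,0,0,0,0.005],
  ],
)

```text
time: 7.58
tool_pos: [0.5649, -0.0637, 0.1489]
eef_rot: [1.0, 0.029, -0.001, -0.0]
wrist_force: [-4.2, 1.6, 1.5]
grip_width: 0.159
gripper_force: 41.6
```

```bash
python3 st.py
```

```text
7.575 [ 0.5649 -0.0637  0.1489] yaw -86.7 F [-4.21  1.65  1.47] T [0.417 0.82  0.048] w 13.6 g 41.59530580043793 q6 1.3105036123873866
```

move_arm(
  series=[
    [0,0,0,-3,0.005],
    [0,0,0,0,0.005],
  ],
)

```text
time: 7.82
tool_pos: [0.5649, -0.0637, 0.1489]
eef_rot: [1.0, 0.003, -0.001, -0.0]
wrist_force: [-5.1, 1.9, 1.2]
grip_width: 0.156
gripper_force: 41.6
```

```bash
python3 st.py
```

```text
7.825 [ 0.5649 -0.0637  0.1489] yaw -89.7 F [-5.12  1.88  1.23] T [0.445 0.848 0.01 ] w 13.3 g 41.55865788459778 q6 1.36286047955129
```

move_arm(
  series=[
    [0,0,0,-2,0.005],
    [0,0,0,0,0.005],
  ],
)

```text
time: 8.07
tool_pos: [0.5649, -0.0637, 0.1489]
eef_rot: [1.0, -0.015, -0.001, -0.0]
wrist_force: [-4.9, 2.2, 0.9]
grip_width: 0.157
gripper_force: 41.6
```

```bash
python3 st.py
```

```text
8.075 [ 0.5649 -0.0637  0.1489] yaw -91.69 F [-4.9   2.19  0.88] T [0.465 0.828 0.072] w 13.4 g 41.6476035118103 q6 1.3974827104085419
```

move_arm(
  series=[
    [0,0,0,-3,0.005],
    [0,0,0,-3,0.005],
    [0,0,0,0,0.005],
  ],
)

```text
time: 8.45
tool_pos: [0.5649, -0.0636, 0.1489]
eef_rot: [0.998, -0.067, -0.001, -0.0]
wrist_force: [-4.7, 2.2, 0.7]
grip_width: 0.158
gripper_force: 41.7
```

```bash
python3 st.py
```

```text
8.45 [ 0.5649 -0.0636  0.1489] yaw -97.7 F [-4.66  2.25  0.75] T [0.469 0.853 0.044] w 13.5 g 41.66778266429901 q6 1.5024682415189015
```

move_arm(
  series=[
    [0,0,0,-3,0.005],
    [0,0,0,0,0.005],
  ],
)

```text
time: 8.7
tool_pos: [0.5649, -0.0636, 0.1489]
eef_rot: [0.996, -0.093, -0.001, -0.0]
wrist_force: [-4.7, 2.8, 1.0]
grip_width: 0.156
gripper_force: 41.6
```

```bash
python3 st.py
```

```text
8.7 [ 0.5649 -0.0636  0.1489] yaw -100.7 F [-4.68  2.83  1.  ] T [ 0.504  0.814 -0.037] w 13.3 g 41.60804986953735 q6 1.5548634694414987
```

move_arm(
  series=[
    [0,0,0,-2.5,0.005],
    [0,0,0,0,0.005],
  ],
)

```text
time: 8.95
tool_pos: [0.5649, -0.0636, 0.1489]
eef_rot: [0.993, -0.115, -0.001, -0.0]
wrist_force: [-5.0, 2.3, 0.4]
grip_width: 0.158
gripper_force: 41.6
```

```bash
python3 st.py
```

```text
8.95 [ 0.5649 -0.0636  0.1489] yaw -103.2 F [-5.02  2.29  0.4 ] T [0.458 0.827 0.063] w 13.5 g 41.55735790729523 q6 1.5983526735449314
```

move_arm(
  series=[
    [0,0,0,-2,0.005],
    [0,0,0,0,0.005],
  ],
)

```text
time: 9.2
tool_pos: [0.5649, -0.0636, 0.1489]
eef_rot: [0.991, -0.132, -0.001, -0.0]
wrist_force: [-5.0, 2.3, 0.6]
grip_width: 0.155
gripper_force: 41.6
```

```bash
python3 st.py
```

```text
9.2 [ 0.5649 -0.0636  0.1489] yaw -105.18 F [-5.02  2.34  0.62] T [0.47  0.841 0.113] w 13.2 g 41.622573137283325 q6 1.6330236943475058
```

move_arm(
  series=[
    [0,0,0,-2,0.005],
    [0,0,0,0,0.005],
  ],
)

```text
time: 9.45
tool_pos: [0.5649, -0.0636, 0.1489]
eef_rot: [0.989, -0.149, -0.001, -0.0]
wrist_force: [-5.5, 3.1, 1.1]
grip_width: 0.159
gripper_force: 41.6
```

```bash
python3 st.py
```

```text
9.45 [ 0.5649 -0.0636  0.1489] yaw -107.17 F [-5.48  3.13  1.14] T [0.512 0.798 0.267] w 13.6 g 41.63176238536835 q6 1.6677850528294478
```

move_arm(
  series=[
    [0,0,0,-2,0.005],
    [0,0,0,0,0.005],
  ],
)

```text
time: 9.7
tool_pos: [0.5649, -0.0635, 0.1489]
eef_rot: [0.986, -0.166, -0.001, -0.0]
wrist_force: [-5.4, 2.8, 1.0]
grip_width: 0.16
gripper_force: 41.7
```

```bash
python3 st.py
```

```text
9.7 [ 0.5649 -0.0635  0.1489] yaw -109.16 F [-5.38  2.75  1.04] T [0.485 0.852 0.377] w 13.6 g 41.67109251022339 q6 1.7025410991035395
```

move_arm(
  series=[
    [0,0,0,0,0.005],
    [0,0,0,0,0.005],
    [0,0,0,0,0.005],
  ],
)

```text
time: 10.07
tool_pos: [0.5649, -0.0636, 0.1489]
eef_rot: [0.986, -0.166, -0.001, -0.0]
wrist_force: [-5.2, 3.1, 0.1]
grip_width: 0.159
gripper_force: 41.7
```

```bash
python3 st.py
```

```text
10.075 [ 0.5649 -0.0636  0.1489] yaw -109.13 F [-5.24  3.06  0.15] T [0.513 0.769 0.422] w 13.6 g 41.67150020599365 q6 1.7020259914787665
```

move_arm(
  series=[
    [0,0,0,7.5,0.005],
    [0,0,0,7.5,0.005],
    [0,0,0,7.5,0.005],
    [0,0,0,7.5,0.005],
    [0,0,0,7.5,0.005],
    [0,0,0,7.5,0.005],
    [0,0,0,7.5,0.005],
    [0,0,0,7.5,0.005],
    [0,0,0,5.5,0.005],
    [0,0,0,0,0.005],
  ],
)

```text
time: 11.32
tool_pos: [0.565, -0.0639, 0.1489]
eef_rot: [0.92, 0.393, -0.001, -0.0]
wrist_force: [-5.7, 1.6, 0.2]
grip_width: 0.155
gripper_force: 41.5
```

```bash
python3 st.py
```

```text
11.325 [ 0.565  -0.0639  0.1489] yaw -43.74 F [-5.67  1.6   0.21] T [0.267 0.839 0.023] w 13.2 g 41.50951087474823 q6 0.5605901087162486
```

Release gently, rise, and check.

move_arm(
  series=[
    [0,0,0,0,0.03],
    [0,0,0,0,0.04],
    [0,0,0,0,0.04],
    [0,0,0.03,0,0.04],
    [0,0,0.04,0,0.04],
    [0,0,0.04,0,0.04],
    [0,0,0,0,0.04],
    [0,0,0,0,0.04],
  ],
)

```text
time: 12.32
tool_pos: [0.5655, -0.0641, 0.259]
eef_rot: [0.92, 0.392, 0.0, 0.0]
wrist_force: [0.4, -0.6, -1.5]
grip_width: 0.468
gripper_force: 0.0
```

```bash
python3 - <<'E'
from h import *
save("wrist","w2")
c=eyes.get_calibration("wrist");np.savez("w2.npz",R=c["R"],t=c["t"])
a=cv2.imread("pics/w2.png")[110:310,210:450];cv2.imwrite("pics/c2.png",cv2.resize(a,None,fx=3,fy=3,interpolation=2))
E
```

```text
(no output)
```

View pics/c2.png

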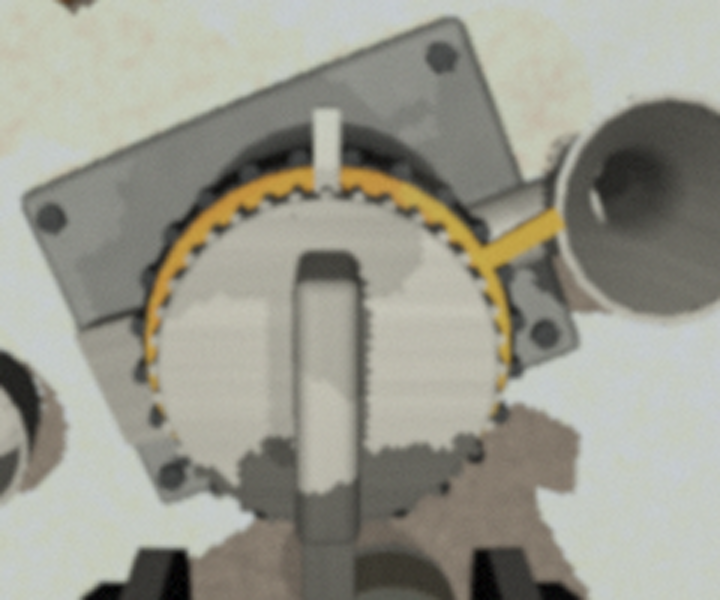

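```bash
python3 - <<'E'
from h import *
p=lambda x,y,z:atz("wrist",(x/3+210,y/3+110),z)
c=np.array([.5652,-.064])
ang=lambda v:(np.degrees(np.arctan2(v[1],v[0])).round(1),np.hypot(v[0],v[1]).round(4))
for z in(.107,.115,.125):
    n=p(327,110,z)[:2];m=p(560,220,z)[:2];b=p(485,258,z)[:2];nb=p(327,185,z)[:2]
    print(z,"nose",ang(n-c),ang(n-nb),"marker",ang(m-c),ang(m-b))
E
```

```text
0.107 nose (np.float64(46.6), np.float64(0.0605)) (np.float64(46.1), np.float64(0.0199)) marker (np.float64(-16.7), np.float64(0.0697)) (np.float64(-15.8), np.float64(0.0228))
0.115 nose (np.float64(46.6), np.float64(0.061)) (np.float64(46.1), np.float64(0.0193)) marker (np.float64(-15.1), np.float64(0.0688)) (np.float64(-15.8), np.float64(0.0222))
0.125 nose (np.float64(46.6), np.float64(0.0616)) (np.float64(46.1), np.float64(0.0186)) marker (np.float64(-13.0), np.float64(0.0678)) (np.float64(-15.8), np.float64(0.0214))
```

```bash
python3 -c "
from h import *
print(manip.finish_job())"
```

```text
the job is handed in; nothing more can be done
None
```

The job is handed in with no result shown yet: I turned the ring clockwise until the burrs bore firmly (about 0.4 Nm, below the 0.56 Nm limit), turned it back four clicks (camera reads about 62° from the marker) and let go; the arm met no cup, brush or jar that I noticed, though I did not measure them afterwards.

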